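# Free a jammed stand-off from the height gauge

## Robot

A 6-joint arm with a two-finger parallel gripper is mounted at the origin on a cart in front of the work surface, level with it; the furniture and walls round the work are solid. World frame = base frame: x ahead of the robot, y to its left, z up, the work surface at z = 0. Lengths are in m, angles in degrees, forces in N, time in s.
With the tool pointing down it reaches from about 0.325 to 0.775 m from the base axis. Payload 5.5 kg.
Tool frame: the origin (TCP) lies midway between the tips of the shut fingers; the grasp point (between the pads) lies 19 mm behind it; z points along the fingers, y is the direction in which the jaws open and shut (so a half turn about z gives the same grasp; the last joint's range is limited). The gripper opens to 88 mm and grips with 3 to 60 N. Pads are 20 mm wide; open, the fingers measure 115 mm over their backs; the gripper's body (75 mm by 178 mm) begins 61 mm behind the grasp point.
Start: joints at [73.413, 5.22, 70.514, -0, 104.267, -3.249], TCP at [0.138, 0.584, 0.223] pointing down, gripper open.
Joint ranges: [-164.24, 164.24], [-49.07, 125.15], [9.68, 141.18], [-86.29, 266.29], [3.28, 154.24], [-151.56, 151.56]. Speed limits (degrees/s): [147.25, 147.25, 172.46, 180, 180, 180].

## Interface

Orientations are given as [roll, pitch, yaw] about the fixed x, y, z axes, in that order (R = Rz(yaw) Ry(pitch) Rx(roll)).
In Python, from plant import manip, snapshot, camera_model gives the robot as it stands.
- The arm moves only by the shell command python3 -m inch 'ROWS' [FORCE]. ROWS is JSON, one flat list of numbers, 7 for each row, row after row: the shift along the tool's x, y, z in mm, then the turn, a rotation vector about the tool's x, y, z in rad, then the closure in counts, from 0 (fully open) to 255 (shut). A call has 1 to 8 rows; each row is the pose to reach, as a shift and turn from the pose commanded when the call began, along the tool's axes at that moment; what a row does not reach only later rows make up. A row lasts 1/12 s, in which the tool goes at most 41.7 mm and 7.16 degrees, less where a joint would pass 70% of its speed; a pose out of reach is approached as far as the arm can. A call with a gripper value outside its range is refused whole. The fingers move at their own pace and stop on an object; FORCE is the grip in N (left out, the last holds). Time passes only in rows, so rows that repeat a pose let the fingers close. It gives the time, the measured TCP pose, the force and the opening at its end, in the units of the state.
- manip.observe(): the state, without advancing time (a new reading comes with each control period).
- snapshot(name): name is "scene" or "top"; returns the picture (480x640x3 uint8, blue, green, red); there is no depth.
- camera_model(name): a dict with "camera_matrix" (3x3 intrinsics, pixels), "xyz" and "rotation" of the camera in the world. Camera axes: x right, y down, z forward; pixel columns grow to the right and rows downward; lengths in m; the calibration is good to about 2 mm. A picture is of the moment at which its call begins. camera_model takes no time and is no camera call.
- manip.finish_job(): hands the job in, once; it reports no verdict.
The state is a dict: "clock": time; "qpos": joint angles; "dq": joint speeds; "effort": joint torques, N m; "position": TCP position; "tool_rot": TCP orientation; "contact_force": force on the tool from outside, world axes, zero at the start; "torque": the same for the moment, N m; "gripper_width": finger opening in m.
Only numpy, scipy, OpenCV 4.12 (cv2) and the standard library are available. Lean on these libraries where they do the work, as an engineer would, in place of code of your own. Each camera call takes 0.05 s, during which the arm holds its last target. There are 200 camera calls.

## Task

An over-height metal stand-off is jammed under the bridge of the height gauge. Take the blue knocking block, push its nose in at the gauge's flared entry and knock the stand-off out sideways so that it stands free on the run-out, without touching it with the fingers while it is jammed. Lay the block back flat on the bench, then lift the stand-off out and set it down gently, standing upright, in the red reject tray, leaving the other loose things where they are.

Things in the scene. Friction and masses are not known exactly. Their poses are not given: they have to be found in the camera images.
- gauge: Aluminium height gauge fixed to the bench. Origin at bench level under the bridge's centre; x along the passage from flared entry (-x) to run-out (+x), z up. Bed x -60 to +85 mm, y +-26 mm, top 10 mm above the bench. Grey bridge x -20 to +20 mm, y +-22 mm, top at 58 mm, brass screw on it to 64 mm. The straight passage through it is 24 mm wide.
- shoe_face (a point): Point in the middle of the passage at the underside of the bridge's sprung steel shoe, 30 mm over the bed (28.5 mm when nothing is under it). The shoe presses on the stand-off with about 6 N, so sliding the stand-off takes roughly 5 to 15 N until it has left the bridge.
- entry (a point): Mouth of the passage on the gauge's axis, at bed height, 34 mm before the bridge's centre, between the ends of two flared guide plates that stand 12 mm over the bed. Axes as the gauge.
- runout (a point): Middle of the run-out, on the bed 45 mm past the bridge's centre. The run-out is open above, from the bridge (25 mm before this point) to a lip 6 mm high (34 mm past it), between two rails 3 mm high and 24 mm apart. Axes as the gauge.
- spacer_mid (a point): Centre (half-way up) of the jammed bright aluminium stand-off, a loose upright octagonal-round post 16x18 mm and 30 mm high, about 22 g. It starts upright under the gauge's bridge, standing on the bed, within 5 mm of the bridge's centre; it can be gripped anywhere round. z is its long axis.
- spacer: The same jammed stand-off; origin at the centre of its underside.
- block_grip (a point): Grip point of the loose blue knocking block (90 g), in its raised rear grip, 28 mm above its underside. x points to its white-tipped nose, z up. The block is 14 mm wide (y) all along; from the grip point it reaches 90 mm ahead (nose end) and 20 mm behind. The nose is 20 mm high; the raised grip, from 20 mm behind to 20 mm ahead of this point, is 38 mm high. It starts lying flat on the bench.
- block: The same blue block; origin in its underside, 10 mm ahead of the grip point.
- reject_tray: Red shallow open reject tray fixed to the bench, 100x100 mm outside, walls 3 mm thick and 12 mm high, floor 3 mm thick. Origin at the centre of its underside.
- good_spacer_mid (a point): Centre of another stand-off, same look, standing on the bench as a bystander: leave it alone.
- board: Round black circuit board, 75 mm across, 5 mm thick, lying on the bench: leave it alone. Origin at the centre of its underside.
- tweezers: Steel tweezers 121 mm long, 10 mm high, lying on the bench: leave them alone. Origin at the centre of the underside.

How it is judged (in metres and radians):
On the way, in this order (a step that is already met when the one before it is completed fails the run):
1. the stand-off has been knocked right out from under the bridge and stands on the run-out, with the block still in the gripper (x of spacer_mid in the frame of gauge between 0.0285 and 0.085 m and z of spacer_mid in the frame of gauge below 0.03 m and y of spacer_mid in the frame of gauge between -0.02 and 0.02 m and angle between spacer_mid's own z axis and vertical below 0.3 rad and contact force between the fingers and block above 1 N), for 0.1 s.
2. the block lies flat on the bench, let go (height (world z) of block_grip below 0.03 m and angle between block_grip's own z axis and vertical below 0.1 rad and contact force between the fingers and block below 0.05 N), for 0.1 s.
3. the stand-off is lifted out of the gauge in the gripper (height (world z) of spacer_mid above 0.04 m and contact force between the fingers and spacer above 0.5 N), for 0.1 s.
At the end, for the whole second after the job is handed in: The stand-off stands upright (within 7 degrees) and at rest on the floor of the red tray, anywhere inside its walls (axis within 55 mm of the tray's centre); the block lies flat on the bench at rest (horizontal distance between spacer_mid and reject_tray below 0.055 m and z of spacer_mid in the frame of reject_tray between 0.016 and 0.021 m and angle between spacer's own z axis and vertical below 0.12 rad and linear speed of each of spacer, block below 0.02 m/s and height (world z) of block_grip between 0.025 and 0.03 m and angle between block_grip's own z axis and vertical below 0.1 rad); the robot touches nothing.
It fails at once if the fingers touch the stand-off while it is still under the bridge (x of spacer_mid in the frame of gauge between -0.06 and 0.027 m and y of spacer_mid in the frame of gauge between -0.022 and 0.022 m and z of spacer_mid in the frame of gauge below 0.035 m and contact force between the fingers and spacer above 0.5 N).
It fails at once if the stand-off is dropped into the tray from more than about 20 mm (horizontal distance between spacer_mid and reject_tray below 0.06 m and z of spacer_mid in the frame of reject_tray above 0.038 m and contact force between the fingers and spacer below 0.01 N).
It fails at once if a bystander is moved by more than 30 mm (distance of any of good_spacer_mid, board, tweezers from where it was at the start of the episode above 0.03 m).
It also fails if it takes over 64 s, if anything falls off the work surface, if the arm or the gripper's body presses on something with over 40 N, if the wrist force passes 120 N, or if a joint passes its speed limit or range.

## Working session

There is one attempt and no reset: what is moved stays moved. The work goes in short steps, Python scripts to look and compute and a shell command to move; the robot and the scene stay as the last step left them, time stands still between calls to the robot, and variables do not carry over. Pictures are saved under pics/ and viewed, about 8 in all and at most 12, crops included, and the job is handed in when it is done.

```bash
ls; mkdir -p pics; python3 - <<'E'
from plant import manip,snapshot,camera_model
import cv2
for n in("scene","top"):
    cv2.imwrite(f"pics/{n}0.png",snapshot(n)); m=camera_model(n); print(n,m)
print(manip.observe())
E
```

```text
pics
scene {'camera_matrix': array([[538.74506361,   0.        , 317.26903786],
       [  0.        , 538.74506361, 247.88333481],
       [  0.        ,   0.        ,   1.        ]]), 'xyz': array([ 0.06439802, -0.49889987,  0.67982781]), 'rotation': array([-126.96854707,    1.41011073,  -39.25838301])}
top {'camera_matrix': array([[565.72353562,   0.        , 315.58205875],
       [  0.        , 565.72353562, 237.61702406],
       [  0.        ,   0.        ,   1.        ]]), 'xyz': array([0.4175059 , 0.14359332, 1.39515203]), 'rotation': array([-174.42849678,    0.55442817,  -90.75756077])}
{'clock': 0.1, 'qpos': array([ 7.34130134e+01,  5.25991260e+00,  7.05749733e+01, -4.31926060e-04,
        1.04266154e+02, -3.24957051e+00]), 'dq': array([-0.09764056, -0.21028756, -0.00869721,  0.0941257 , -0.17447791,
        0.00578186]), 'effort': array([ 2.17918612e-03, -4.47858131e+01, -4.07569027e+01,  7.00566941e-02,
        2.82619701e-02, -1.18629400e-04]), 'position': array([0.1383495 , 0.58356205, 0.22160833]), 'tool_rot': array([-1.79899099e+02, -5.30935889e-03,  1.66662473e+02]), 'contact_force': array([-0.168159  , -0.46717146, -0.31900297]), 'torque': array([-0.00951827, -0.0063677 , -0.01512308]), 'gripper_width': 0.08783498444186749}
```

View pics/top0.png

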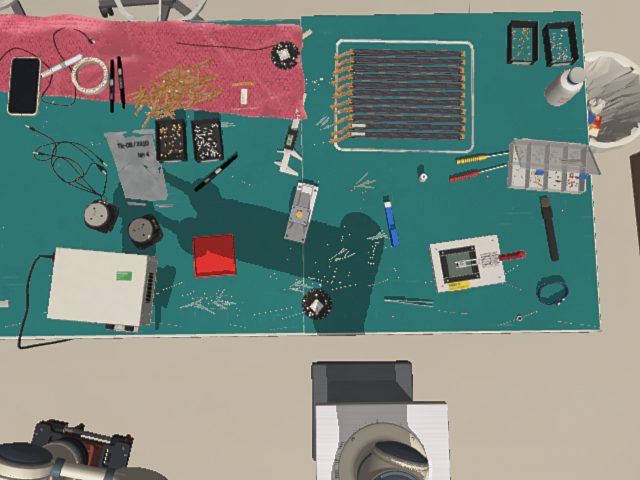

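View pics/scene0.png

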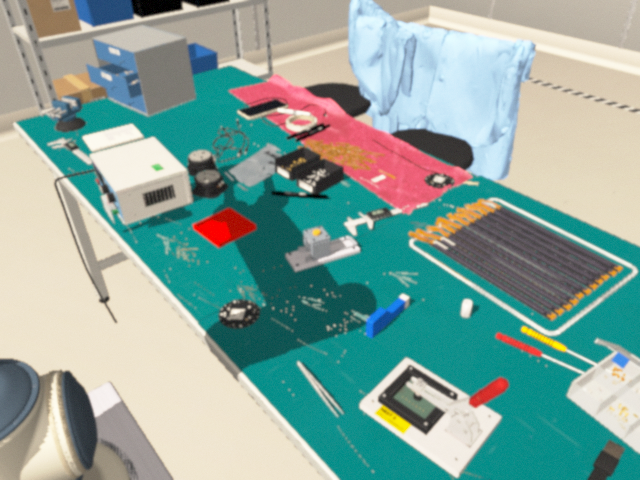

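```bash
python3 - <<'E'
import cv2,numpy as np
t=cv2.imread("pics/top0.png");s=cv2.imread("pics/scene0.png")
a=cv2.resize(t[170:260,270:410],None,fx=5,fy=5,interpolation=cv2.INTER_CUBIC)[:, :]
cv2.imwrite("pics/ct.png",a)
b=cv2.resize(s[215:285,275:375],None,fx=8,fy=8,interpolation=cv2.INTER_CUBIC)
cv2.imwrite("pics/cs.png",b)
E
```

```text
(no output)
```

View pics/ct.png

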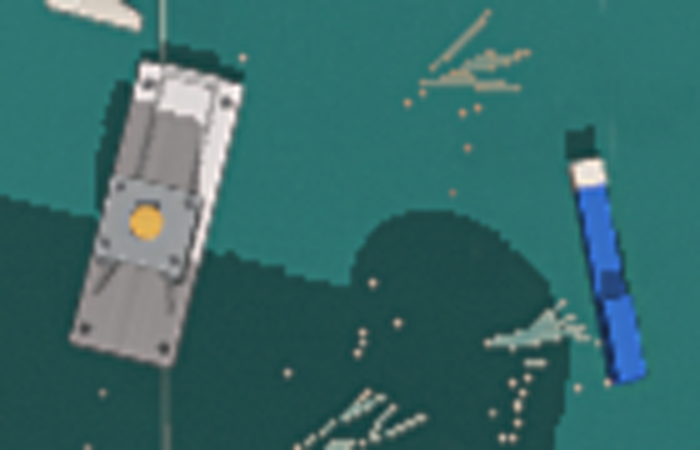

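View pics/cs.png

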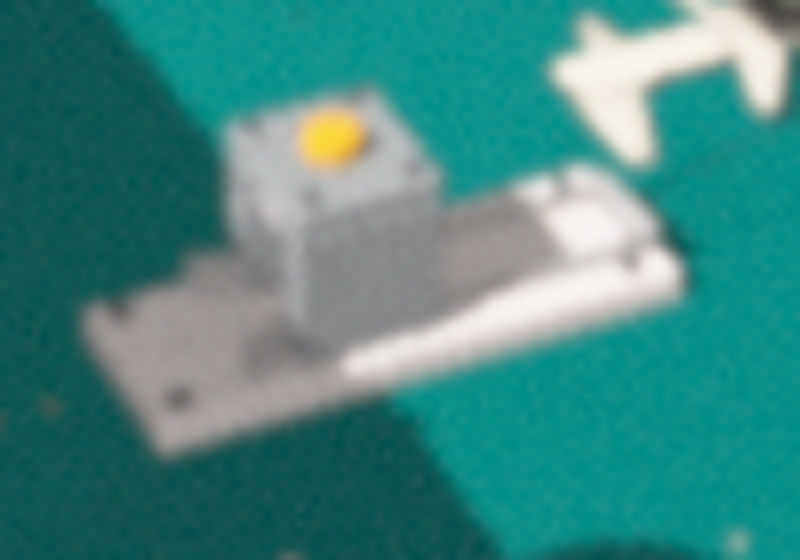

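```bash
cat > h.py <<'E'
import numpy as np,cv2
from scipy.spatial.transform import Rotation as R
from plant import manip,snapshot,camera_model
def ray(n,uv,z):
    m=camera_model(n);uv=np.atleast_2d(uv).astype(float)
    d=np.c_[uv,np.ones(len(uv))]@np.linalg.inv(m["camera_matrix"]).T@R.from_euler("xyz",m["rotation"],degrees=True).as_matrix().T
    c=np.array(m["xyz"]);return c+d*((z-c[2])/d[:,2])[:,None]
def mask(im,lo,hi):
    return cv2.inRange(cv2.cvtColor(im,cv2.COLOR_BGR2HSV),lo,hi)
def big(m):
    return max(cv2.findContours(m,cv2.RETR_EXTERNAL,cv2.CHAIN_APPROX_NONE)[0],key=cv2.contourArea)
def rel(p,yaw=None):
    "shift in tool axes (mm) to bring TCP to world p"
    s=manip.observe();T=R.from_euler("xyz",s["tool_rot"],degrees=True)
    return np.round(T.inv().apply(np.array(p)-s["position"])*1000,1)
E
python3 - <<'E'
from h import *
np.set_printoptions(precision=4,suppress=True)
t=cv2.imread("pics/top0.png");s=cv2.imread("pics/scene0.png")
f=lambda L:(np.array(L)+.5)/5-.5+[270,170]
c=ray("top",f([(140,60),(243,82),(70,342),(172,366)]),.01);print("bed corners",c)
ax=(c[0]+c[1]-c[2]-c[3])/2;print("len,w",np.linalg.norm(ax),np.linalg.norm(c[0]-c[1]),np.linalg.norm(c[2]-c[3]),"yaw",np.degrees(np.arctan2(ax[1],ax[0])))
u=ax/np.linalg.norm(ax);print("origin from corners",c.mean(0)-u*.0125)
print("screw top",ray("top",f([(146,222)]),.064),"scene",ray("scene",(np.array([[333,138]])+.5)/8-.5+[275,215],.064))
k=f([(612,385),(647,375),(570,162),(603,155)])
r=ray("top",k[:2],.038);n=ray("top",k[2:],.02);a=n.mean(0)-r.mean(0)
print("block",r,n,np.linalg.norm(a[:2]),"yaw",np.degrees(np.arctan2(a[1],a[0])),"grip",r.mean(0)+a*20/110)
ns=lambda n,im,lo,hi:(cv2.minAreaRect(big(mask(im,lo,hi))))
for n,im in(("top",t),("scene",s)):
    q=big(mask(im,(0,200,120),(6,255,255)));b=cv2.boxPoints(cv2.minAreaRect(q)) 
    P=ray(n,b,.012);print(n,"tray",P.mean(0),[np.linalg.norm(P[i]-P[i-1]) for i in range(4)])
    m=big(mask(im[170:340],(105,150,60),(120,255,255))) if n=="top" else None
    if m is not None: print("blue rect",cv2.minAreaRect(m))
E
```

```text
bed corners [[0.6933 0.198  0.01  ]
 [0.6814 0.147  0.01  ]
 [0.553  0.2339 0.01  ]
 [0.5404 0.1839 0.01  ]]
len,w 0.14529520570536994 0.05239193461585248 0.05163883696664662 yaw -14.495784922590419
origin from corners [0.6049 0.1938 0.01  ]
screw top [[0.6044 0.1939 0.064 ]] scene [[0.6024 0.1868 0.064 ]]
block [[ 0.5258 -0.0284  0.038 ]
 [ 0.5304 -0.0453  0.038 ]] [[ 0.6373 -0.013   0.02  ]
 [ 0.6405 -0.0293  0.02  ]] 0.1119585862874262 yaw 8.08761643789378 grip [ 0.5482 -0.034   0.0347]
top tray [0.4987 0.4046 0.012 ] [np.float64(0.06978467187621525), np.float64(0.09924618639748996), np.float64(0.0697738672768605), np.float64(0.09876011545438468)]
blue rect ((391.5968933105469, 56.584896087646484), (38.987483978271484, 6.798345565795898), 78.11134338378906)
scene tray [0.5112 0.395  0.012 ] [np.float64(0.10933357093631488), np.float64(0.1370315321234061), np.float64(0.11919757965308224), np.float64(0.12532695514974218)]
```

```bash
python3 - <<'E'
from h import *
np.set_printoptions(precision=4,suppress=True)
t=cv2.imread("pics/top0.png");s=cv2.imread("pics/scene0.png")
g=lambda L:(np.array(L)+.5)/8-.5+[275,215]
print("scene bed corners top: nearR,nearL,farL",ray("scene",g([(163,440),(82,312),(585,165)]),.01))
print("scene bridge top corners",ray("scene",g([(225,128),(290,203),(440,175),(375,85)]),.058))
for n,im in(("top",t),("scene",s)):
    m=mask(im,(0,180,60),(10,255,255))|mask(im,(170,180,60),(180,255,255))
    if n=="top": m[:, :150]=0;m[:,300:]=0
    q=big(m);b=cv2.boxPoints(cv2.minAreaRect(q));P=ray(n,b,.012)
    print(n,b.tolist(),"tray",P.mean(0),[float(np.linalg.norm(P[i]-P[i-1])) for i in range(4)])
    mm=mask(im,(105,150,60),(122,255,255));mm[:180]=0;mm[340:]=0;mm[:,:350]=0;mm[:,440:]=0
    print("blue",cv2.boxPoints(cv2.minAreaRect(big(mm))).tolist())
E
```

```text
scene bed corners top: nearR,nearL,farL [[0.537  0.1748 0.01  ]
 [0.5527 0.2295 0.01  ]
 [0.6922 0.193  0.01  ]]
scene bridge top corners [[0.59   0.2147 0.058 ]
 [0.5823 0.179  0.058 ]
 [0.6176 0.1638 0.058 ]
 [0.6304 0.2045 0.058 ]]
top [[191.75833129882812, 236.97933959960938], [232.49758911132812, 233.72018432617188], [235.68997192382812, 273.6247863769531], [194.95071411132812, 276.8839416503906]] tray [0.5127 0.4057 0.012 ] [0.09855609875356676, 0.1006552088494874, 0.0985300563654366, 0.09996016483477035]
blue [[384.25469970703125, 208.20956420898438], [390.9072265625, 206.80902099609375], [398.9390869140625, 244.960205078125], [392.28656005859375, 246.36074829101562]]
scene [[192.62139892578125, 225.15097045898438], [242.83303833007812, 200.85501098632812], [256.11297607421875, 228.30020141601562], [205.90133666992188, 252.59616088867188]] tray [0.5112 0.3946 0.012 ] [0.11106128129463175, 0.13947339874369188, 0.12138380182040552, 0.12731811070368948]
blue [[358.6620178222656, 325.74481201171875], [395.7171936035156, 292.806884765625], [406.9723815917969, 305.46893310546875], [369.9172058105469, 338.4068603515625]]
```

```bash
python3 - <<'E'
from h import *
print(rel([0.548,-0.034,0.12]))
E
```

```text
[-541.1 -506.2  102.4]
```

```bash
python3 -m inch '[-300,-280,0,0,0,-0.374,0,-300,-280,0,0,0,-0.374,0,-300,-280,0,0,0,-0.374,0,-300,-280,0,0,0,-0.374,0,-300,-280,0,0,0,-0.374,0,-300,-280,0,0,0,-0.374,0,-300,-280,0,0,0,-0.374,0,-300,-280,0,0,0,-0.374,0]' 40
python3 - <<'E'
from h import *
print(manip.observe()["tool_rot"],rel([0.548,-0.034,0.12]))
E
```

```text
clock: 0.77
position: [0.3222, 0.3065, 0.2223]
tool_rot: [-180.0, -0.0, -171.9]
contact_force: [0.4, -0.3, -0.7]
gripper_width: 0.0877
[-1.79991221e+02 -8.73201805e-03 -1.71883350e+02] [-175.5 -369.   102.3]
```

```bash
python3 -m inch '[-175,-369,100,0,0,0,100,-175,-369,100,0,0,0,100,-175,-369,100,0,0,0,100,-175,-369,100,0,0,0,100,-175,-369,100,0,0,0,100,-175,-369,100,0,0,0,100,-175,-369,100,0,0,0,100,-175,-369,100,0,0,0,100]' 
python3 - <<'E'
from h import *
print(manip.observe()["tool_rot"],rel([0.548,-0.034,0.12]))
E
```

```text
clock: 1.43
position: [0.5008, 0.0363, 0.1426]
tool_rot: [180.0, -0.0, -171.9]
contact_force: [1.1, -0.3, 0.3]
gripper_width: 0.0529
[ 1.79990535e+02 -7.33077391e-03 -1.71927157e+02] [-36.9 -76.2  22.6]
```

```bash
python3 -m inch '[-37,-76,22,0,0,0,100,-37,-76,22,0,0,0,100,-37,-76,72,0,0,0,100,-37,-76,72,0,0,0,100,-37,-76,72,0,0,0,100,-37,-76,72,0,0,0,100]' 
python3 - <<'E'
from h import *
print(rel([0.548,-0.034,0.07]))
t=snapshot("top");s=snapshot("scene")
a=cv2.resize(t[160:270,330:450],None,fx=4,fy=4,interpolation=cv2.INTER_CUBIC)
b=cv2.resize(s[200:350,320:440],(int(120*440/150),440),interpolation=cv2.INTER_CUBIC)
cv2.imwrite("pics/g1.png",np.hstack([a,b]))
cv2.imwrite("pics/t1.png",t);cv2.imwrite("pics/s1.png",s)
E
```

```text
clock: 1.93
position: [0.5466, -0.0309, 0.0711]
tool_rot: [179.9, -0.1, -171.9]
contact_force: [0.5, 0.1, 0.4]
gripper_width: 0.0533
[-0.9 -3.3  1.1]
```

View pics/g1.png

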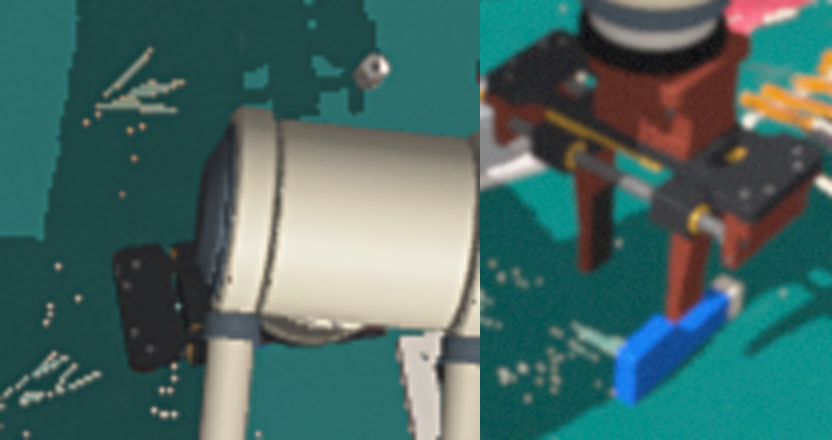

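```bash
python3 - <<'E'
from h import *
np.set_printoptions(precision=4,suppress=True)
p=ray("scene",[(358.5,291.4),(389.9,308.4)],.071);print(p,p.mean(0))
s=cv2.imread("pics/s1.png")
# block rear top corners/grip in scene0: use blue mask contour of first picture
s0=cv2.imread("pics/scene0.png");m=mask(s0,(105,150,60),(122,255,255));m[:280]=0;m[345:]=0;m[:,:350]=0;m[:,420:]=0
b=cv2.resize(s0[285:345,355:420],None,fx=9,fy=9,interpolation=cv2.INTER_CUBIC);cv2.imwrite("pics/b.png",b)
E
```

```text
[[ 0.5399 -0.0037  0.071 ]
 [ 0.5503 -0.0676  0.071 ]] [ 0.5451 -0.0357  0.071 ]
```

View pics/b.png

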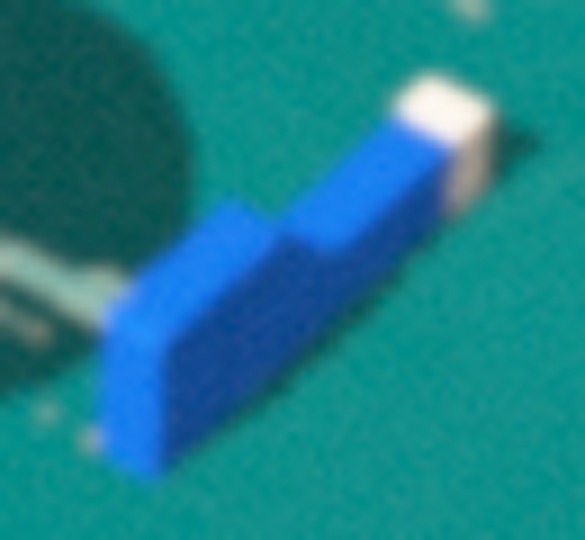

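```bash
python3 - <<'E'
from h import *
np.set_printoptions(precision=4,suppress=True)
c=ray("scene",(np.array([(105,312),(163,352),(290,240),(230,202)])+.5)/9-.5+[355,285],.038);print(c,c.mean(0)+[.0015,.005,0])
n=ray("scene",(np.array([(435,75),(495,115)])+.5)/9-.5+[355,285],.02);a=n.mean(0)-c.mean(0);print(n,np.hypot(*a[:2]),np.degrees(np.arctan2(a[1],a[0])))
E
```

```text
[[ 0.5278 -0.0369  0.038 ]
 [ 0.5287 -0.0515  0.038 ]
 [ 0.5676 -0.0457  0.038 ]
 [ 0.5664 -0.0308  0.038 ]] [ 0.5491 -0.0362  0.038 ]
[[ 0.6381 -0.018   0.02  ]
 [ 0.6384 -0.0342  0.02  ]] 0.0918213891378487 9.462018903791835
```

```bash
python3 -m inch '[0,-1,30,0,0,0,100,0,-1,50,0,0,0,100,0,-1,59.5,0,0,0,100,0,-1,59.5,0,0,0,100,0,-1,59.5,0,0,0,255,0,-1,59.5,0,0,0,255,0,-1,59.5,0,0,0,255,0,-1,59.5,0,0,0,255]' 40
python3 -m inch '[0,0,0,0,0,0,255,0,0,0,0,0,0,255,0,0,0,0,0,0,255,0,0,0,0,0,0,255,0,0,0,0,0,0,255,0,0,0,0,0,0,255]' 40
```

```text
clock: 2.7
position: [0.5486, -0.0328, 0.0135]
tool_rot: [-180.0, 0.1, -171.9]
contact_force: [0.3, 0.6, 0.7]
gripper_width: 0.03
clock: 3.2
position: [0.548, -0.0329, 0.0124]
tool_rot: [-180.0, 0.0, -171.9]
contact_force: [-0.8, -1.7, 3.7]
gripper_width: 0.0138
```

```bash
python3 -m inch '[0,0,-45,0,0,0,255,0,0,-45,0,0,0,255,0,0,-45,0,0,0,255]' 
python3 - <<'E'
from h import *
print(rel([0.474,0.2276,0.045]))
E
```

```text
clock: 3.45
position: [0.5495, -0.0328, 0.0597]
tool_rot: [-179.9, 0.3, -171.9]
contact_force: [-0.2, 0.4, -1.3]
gripper_width: 0.0137
[ 38.1 268.5  14.2]
```

```bash
python3 -m inch '[38,268,5,0,0,0.394,255,38,268,5,0,0,0.394,255,38,268,5,0,0,0.394,255,38,268,5,0,0,0.394,255,38,268,5,0,0,0.394,255,38,268,5,0,0,0.394,255,38,268,14,0,0,0.394,255,38,268,14,0,0,0.394,255]' 
python3 -m inch '[0,0,0,0,0,0,255,0,0,0,0,0,0,255,0,0,0,0,0,0,255]' 
python3 - <<'E'
from h import *
print(rel([0.474,0.2276,0.045]))
t=snapshot("top");s=snapshot("scene")
cv2.imwrite("pics/t2.png",t);cv2.imwrite("pics/s2.png",s)
a=cv2.resize(t[170:280,240:330],None,fx=5,fy=5,interpolation=cv2.INTER_CUBIC)
b=cv2.resize(s[215:305,230:330][:, :],(550,550*90//100),interpolation=cv2.INTER_CUBIC)
cv2.imwrite("pics/g2.png",np.hstack([a[:495,:245],b]) if 0 else np.hstack([cv2.resize(t[170:280,240:330],(360,440),interpolation=cv2.INTER_CUBIC),cv2.resize(s[215:315,230:330],(440,440),interpolation=cv2.INTER_CUBIC)]))
E
```

```text
clock: 4.12
position: [0.4688, 0.2317, 0.0396]
tool_rot: [-180.0, -0.3, 165.8]
contact_force: [-0.2, -0.3, -2.2]
gripper_width: 0.0141
clock: 4.37
position: [0.4726, 0.2261, 0.0424]
tool_rot: [-180.0, -0.0, 165.4]
contact_force: [-0.1, 0.3, -0.3]
gripper_width: 0.014
[-1.   1.8 -2.6]
```

View pics/g2.png

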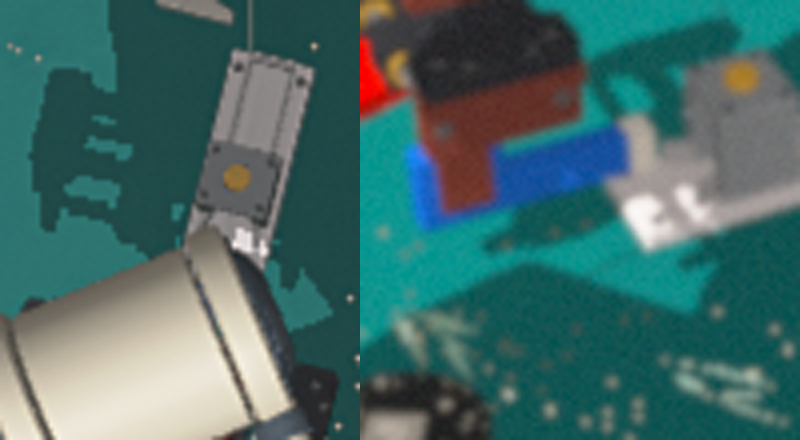

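```bash
python3 - <<'E'
from h import *
np.set_printoptions(precision=4,suppress=True)
o=manip.observe()["position"];print(o)
y=np.radians(-14.5);u=np.array([np.cos(y),np.sin(y)]);v=np.array([-u[1],u[0]])
G=np.array([.6047,.1938])
def gx(p):d=p[:2]-G;return d@u,d@v
print("tcp gauge",gx(o))
px=lambda L:(np.array(L)+.5)/4.4-.5+[230-360/4.4,215]
for n,q,z in(("nose R top",(655,125),.050),("nose L top",(625,112),.050),("screw",(741,77),.064),("bed near R",(645,240),.01),("bridge top nearR",(715,145),.058),("bridge top farR",(810,130),.058)):
    print(n,gx(ray("scene",[px(q)],z)[0]))
t=cv2.imread("pics/t2.png");m=mask(t[170:280,240:330],(12,120,80),(30,255,255));c=cv2.moments(m,True);print("screw top",gx(ray("top",[(240+c["m10"]/c["m00"],170+c["m01"]/c["m00"])],.064)[0]))
E
```

```text
[0.4729 0.226  0.0429]
tcp gauge (np.float64(-0.1356533609279852), np.float64(-0.0017723131440000547))
nose R top (np.float64(-0.04287129994996166), np.float64(-0.006647453799849549))
nose L top (np.float64(-0.05114030266309829), np.float64(0.008555812669070696))
screw (np.float64(-0.0008315868074601975), np.float64(-0.008325714767326188))
bed near R (np.float64(-0.06128282375862586), np.float64(-0.03368481652284164))
bridge top nearR (np.float64(-0.029040983567030932), np.float64(-0.042150248828896245))
bridge top farR (np.float64(0.012862157136539768), np.float64(-0.05088686515313995))
screw top (np.float64(-0.0005782249966360139), np.float64(0.00018678309678185975))
```

```bash
python3 -m inch '[0,2,10,0,0,0,255,0,2,17,0,0,0,255,0,2,17,0,0,0,255,0,2,17,0,0,0,255]' 
python3 - <<'E'
from h import *
o=manip.observe();print(o["position"],o["contact_force"])
s=snapshot("scene");cv2.imwrite("pics/s3.png",s)
cv2.imwrite("pics/g3.png",cv2.resize(s[220:280,250:330],None,fx=9,fy=9,interpolation=cv2.INTER_CUBIC))
E
```

```text
clock: 4.8
position: [0.4723, 0.2286, 0.0247]
tool_rot: [-179.9, -0.1, 165.5]
contact_force: [-0.3, -1.0, -1.5]
gripper_width: 0.0135
[0.47231087 0.22861329 0.02465486] [-0.30966377 -0.98053583 -1.54658673]
```

View pics/g3.png

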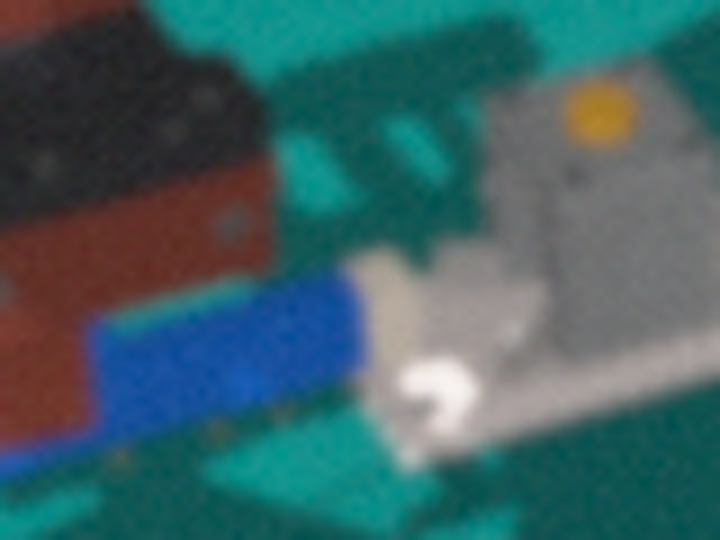

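```bash
python3 -m inch '[-5,0,0,0,0,0,255,-10,0,0,0,0,0,255,-15,0,0,0,0,0,255,-20,0,0,0,0,0,255,-25,0,0,0,0,0,255,-28,0,0,0,0,0,255,-28,0,0,0,0,0,255]' 50
```

```text
clock: 5.43
position: [0.5007, 0.2219, 0.0259]
tool_rot: [-180.0, 0.0, 165.5]
contact_force: [0.6, 0.3, 0.2]
gripper_width: 0.0139
```

```bash
python3 - <<'E'
from h import *
o=manip.observe()["position"]
y=np.radians(-14.5);u=np.array([np.cos(y),np.sin(y)]);v=np.array([-u[1],u[0]]);d=o[:2]-[.6047,.1938];print(d@u,d@v,o[2])
E
```

```text
-0.10773828582975618 0.0011455579845832285 0.025863278192900113
```

```bash
python3 -m inch '[-3,-1,1,0,0,0,255,-6,-1,1,0,0,0,255,-9,-1,1,0,0,0,255,-12,-1,1,0,0,0,255,-15,-1,1,0,0,0,255,-18,-1,1,0,0,0,255,-18,-1,1,0,0,0,255]' 
```

```text
clock: 6.02
position: [0.5155, 0.2171, 0.0248]
tool_rot: [-180.0, -0.3, 165.5]
contact_force: [-7.2, 0.5, 3.5]
gripper_width: 0.014
```

```bash
python3 -m inch '[-3,0,0,0,0,0,255,-6,0,0,0,0,0,255,-9,0,0,0,0,0,255,-12,0,0,0,0,0,255,-15,0,0,0,0,0,255,-18,0,0,0,0,0,255,-21,0,0,0,0,0,255,-21,0,0,0,0,0,255]' 
python3 -m inch '[-3,0,0,0,0,0,255,-6,0,0,0,0,0,255,-9,0,0,0,0,0,255,-12,0,0,0,0,0,255,-14,0,0,0,0,0,255,-14,0,0,0,0,0,255,-14,0,0,0,0,0,255]' 
python3 - <<'E'
from h import *
o=manip.observe()["position"]
y=np.radians(-14.5);u=np.array([np.cos(y),np.sin(y)]);v=np.array([-u[1],u[0]]);d=o[:2]-[.6047,.1938];print(d@u,d@v,o[2])
t=snapshot("top");cv2.imwrite("pics/t4.png",t)
s=snapshot("scene");cv2.imwrite("pics/s4.png",s)
cv2.imwrite("pics/g4.png",np.hstack([cv2.resize(t[170:250,270:340],(385,440),interpolation=cv2.INTER_CUBIC),cv2.resize(s[215:285,305:370],(409,440),interpolation=cv2.INTER_CUBIC)]))
E
```

```text
clock: 6.68
position: [0.5376, 0.2116, 0.0249]
tool_rot: [180.0, -0.0, 165.5]
contact_force: [0.2, 0.7, -0.9]
gripper_width: 0.0136
clock: 7.27
position: [0.5512, 0.2078, 0.0248]
tool_rot: [-180.0, -0.0, 165.5]
contact_force: [-0.0, 0.1, -2.2]
gripper_width: 0.0142
-0.0553103106566754 0.00016746793346852958 0.024791261522316487
```

View pics/g4.png

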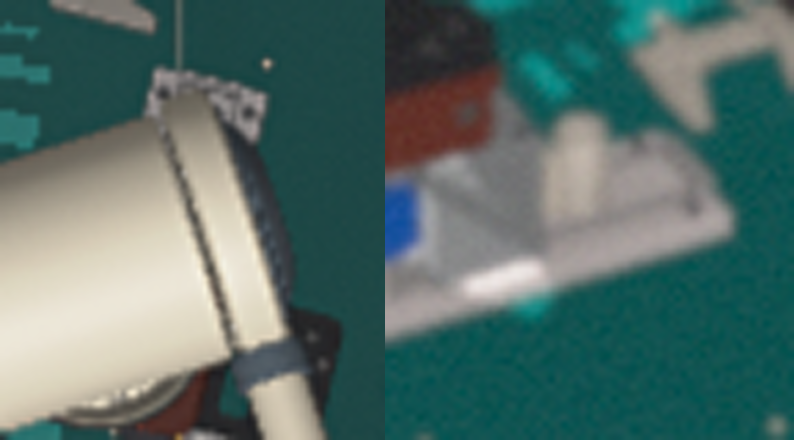

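```bash
python3 -m inch '[12,0,0,0,0,0,255,24,0,0,0,0,0,255,36,0,0,0,0,0,255,50,0,0,0,0,0,255,65,0,0,0,0,0,255,85,0,0,0,0,0,255,108,0,0,0,0,0,255,108,0,0,0,0,0,255]' 
python3 -m inch '[0,0,0,0,0,0,255,0,0,0,0,0,0,255,0,0,4,0,0,0,255,0,0,8,0,0,0,255,0,0,10,0,0,0,255,0,0,10,0,0,0,255,0,0,10,0,0,0,255]' 
python3 - <<'E'
from h import *
np.set_printoptions(precision=4,suppress=True)
o=manip.observe();print(o["position"],o["contact_force"])
y=np.radians(-14.5);u=np.array([np.cos(y),np.sin(y)]);v=np.array([-u[1],u[0]])
for p,z in(((580,120),.04),((570,212),.01)):
    q=ray("scene",[((p[0]-385)/6.29+305-.4,p[1]/6.29+215-.4)],z)[0];d=q[:2]+[.002,.007]-[.6047,.1938];print(d@u,d@v)
E
```

```text
clock: 8.03
position: [0.4435, 0.2358, 0.0246]
tool_rot: [-180.0, -0.1, 165.6]
contact_force: [-0.5, -0.1, -0.8]
gripper_width: 0.0136
clock: 8.62
position: [0.4465, 0.2347, 0.0143]
tool_rot: [-180.0, -0.0, 165.5]
contact_force: [-0.1, -0.1, -0.5]
gripper_width: 0.0136
[0.4465 0.2347 0.0143] [-0.1076 -0.0564 -0.4642]
0.04608048649448348 0.007143371842835399
0.03865788298628141 -0.00018892968482027555
```

Stand-off stands upright on the run-out, about x +43 mm. Lower the block to contact and release.

```bash
python3 -m inch '[0,0,1,0,0,0,255,0,0,1.8,0,0,0,255,0,0,2.2,0,0,0,255,0,0,2.2,0,0,0,255,0,0,2.2,0,0,0,255]' 
python3 -m inch '[0,0,0,0,0,0,170,0,0,0,0,0,0,170,0,0,0,0,0,0,170,0,0,0,0,0,0,170,0,0,0,0,0,0,170,0,0,0,0,0,0,170]' 40
```

```text
clock: 9.03
position: [0.4465, 0.235, 0.0127]
tool_rot: [180.0, 0.0, 165.5]
contact_force: [0.4, -0.4, -0.7]
gripper_width: 0.0138
clock: 9.53
position: [0.4465, 0.235, 0.0127]
tool_rot: [180.0, 0.0, 165.5]
contact_force: [-0.6, -0.7, 0.4]
gripper_width: 0.0293
```

```bash
python3 -m inch '[0,0,-20,0,0,0,170,0,0,-50,0,0,0,170,0,0,-90,0,0,0,170,0,0,-110,0,0,0,170,0,0,-110,0,0,0,170,0,0,-110,0,0,0,170]' 
python3 - <<'E'
from h import *
t=snapshot("top");cv2.imwrite("pics/t5.png",t)
s=snapshot("scene");cv2.imwrite("pics/s5.png",s)
cv2.imwrite("pics/g5.png",np.hstack([cv2.resize(t[170:250,270:340],(385,440),interpolation=cv2.INTER_CUBIC),cv2.resize(s[215:285,240:370],(800-385,223),interpolation=cv2.INTER_CUBIC).repeat(1,0) if 0 else cv2.copyMakeBorder(cv2.resize(s[215:285,240:370],(415,223),interpolation=cv2.INTER_CUBIC),0,217,0,0,cv2.BORDER_CONSTANT)]))
E
```

```text
clock: 10.03
position: [0.4472, 0.2353, 0.1241]
tool_rot: [179.9, 0.1, 165.5]
contact_force: [-0.3, -0.4, -0.9]
gripper_width: 0.0292
```

View pics/g5.png

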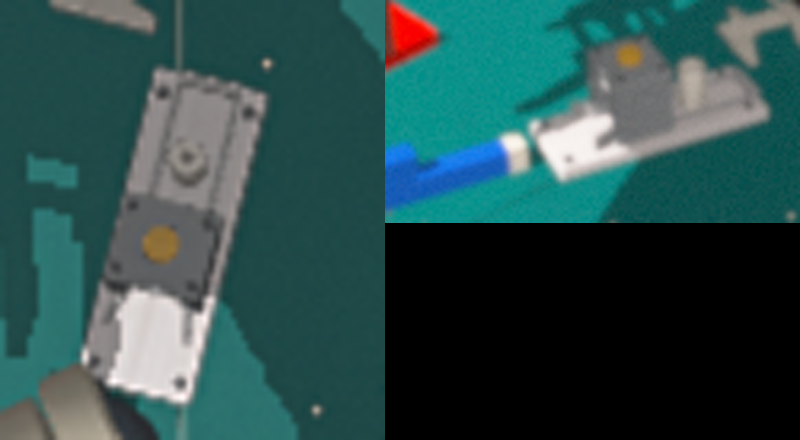

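```bash
python3 - <<'E'
from h import *
np.set_printoptions(precision=4,suppress=True)
y=np.radians(-14.5);u=np.array([np.cos(y),np.sin(y)]);v=np.array([-u[1],u[0]])
p=ray("top",[(270+187/5.5-.4,170+160/5.5-.4)],.04)[0];d=p[:2]-[.6047,.1938];print(p,d@u,d@v)
print(rel([p[0],p[1],.12]))
E
```

```text
[0.6451 0.1827 0.04  ] 0.041845321205142526 -0.0005980018975859479
[-205.8   -0.5    0.7]
```

```bash
python3 -m inch '[-206,0,0,0,0,0,130,-206,0,0,0,0,0,130,-206,0,0,0,0,0,130,-206,0,0,0,0,0,130,-206,0,0,0,0,0,130,-206,0,0,0,0,0,130,-206,0,0,0,0,0,130,-206,0,0,0,0,0,130]' 
python3 - <<'E'
from h import *
print(rel([.6451,.1827,.017]))
E
```

```text
clock: 10.8
position: [0.6448, 0.1833, 0.1201]
tool_rot: [-179.9, -0.2, 165.5]
contact_force: [-0.7, -0.2, -0.3]
gripper_width: 0.0432
[ -0.9  -0.4 103.1]
```

```bash
python3 -m inch '[0,0,35,0,0,0,130,0,0,65,0,0,0,130,0,0,85,0,0,0,130,0,0,97,0,0,0,130,0,0,101,0,0,0,130,0,0,101,0,0,0,130,0,0,101,0,0,0,130]' 
python3 -m inch '[0,0,0,0,0,0,255,0,0,0,0,0,0,255,0,0,0,0,0,0,255,0,0,0,0,0,0,255,0,0,0,0,0,0,255,0,0,0,0,0,0,255,0,0,0,0,0,0,255,0,0,0,0,0,0,255]' 15
```

```text
clock: 11.38
position: [0.6463, 0.184, 0.0238]
tool_rot: [179.9, 0.1, 165.5]
contact_force: [-0.2, 0.2, -0.6]
gripper_width: 0.0429
clock: 12.05
position: [0.6463, 0.1834, 0.0224]
tool_rot: [180.0, 0.1, 165.5]
contact_force: [-0.6, -0.8, 4.0]
gripper_width: 0.0171
```

```bash
python3 -m inch '[0,0,-10,0,0,0,255,0,0,-30,0,0,0,255,0,0,-60,0,0,0,255,0,0,-90,0,0,0,255,0,0,-90,0,0,0,255]' 
python3 - <<'E'
from h import *
print(rel([.5127,.4057,.075]))
E
```

```text
clock: 12.47
position: [0.6485, 0.1842, 0.1201]
tool_rot: [179.7, 0.5, 165.5]
contact_force: [0.8, 0.1, 2.0]
gripper_width: 0.017
[187.3 180.3  44.2]
```

```bash
python3 -m inch '[187,180,0,0,0,0,255,187,180,0,0,0,0,255,187,180,0,0,0,0,255,187,180,0,0,0,0,255,187,180,0,0,0,0,255,187,180,0,0,0,0,255,187,180,0,0,0,0,255,187,180,0,0,0,0,255]' 
python3 -m inch '[0,0,0,0,0,0,255,0,0,0,0,0,0,255,0,0,0,0,0,0,255,0,0,30,0,0,0,255,0,0,55,0,0,0,255,0,0,65,0,0,0,255,0,0,65,0,0,0,255,0,0,65,0,0,0,255]' 
python3 - <<'E'
from h import *
print(rel([.5127,.4057,.0154]))
t=snapshot("top");s=snapshot("scene")
cv2.imwrite("pics/s6.png",s)
cv2.imwrite("pics/g6.png",cv2.resize(s[180:270,170:280],None,fx=6,fy=6,interpolation=cv2.INTER_CUBIC))
E
```

```text
clock: 13.13
position: [0.5076, 0.4072, 0.1114]
tool_rot: [-180.0, -0.1, 165.8]
contact_force: [0.2, -1.0, 0.7]
gripper_width: 0.0173
clock: 13.8
position: [0.5103, 0.4035, 0.0466]
tool_rot: [-179.9, -0.0, 165.4]
contact_force: [-0.4, 0.6, 0.9]
gripper_width: 0.017
[-1.8  2.7 31.2]
```

View pics/g6.png

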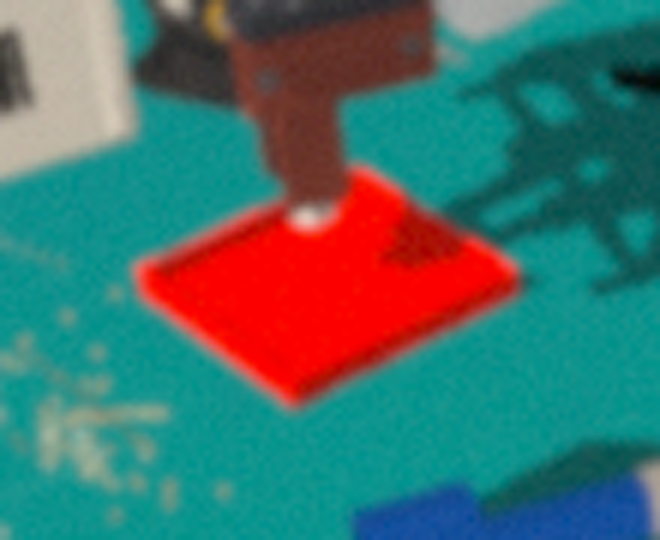

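```bash
python3 -m inch '[0,0,10,0,0,0,255,0,0,19,0,0,0,255,0,0,25,0,0,0,255,0,0,28,0,0,0,255,0,0,29,0,0,0,255,0,0,29,0,0,0,255,0,0,29,0,0,0,255,0,0,29,0,0,0,255]'
```

```text
clock: 14.57
position: [0.5101, 0.4047, 0.0182]
tool_rot: [180.0, 0.0, 165.5]
contact_force: [-0.0, -0.9, -0.4]
gripper_width: 0.0171
```

```bash
python3 -m inch '[0,0,0.8,0,0,0,255,0,0,1.6,0,0,0,255,0,0,2.2,0,0,0,255,0,0,2.2,0,0,0,255,0,0,2.2,0,0,0,255,0,0,2.2,0,0,0,255]'
```

```text
clock: 15.07
position: [0.5099, 0.4045, 0.0154]
tool_rot: [-180.0, -0.0, 165.5]
contact_force: [-0.1, 0.3, 0.4]
gripper_width: 0.0167
```

```bash
python3 -m inch '[0,0,0.5,0,0,0,255,0,0,1,0,0,0,255,0,0,1,0,0,0,255,0,0,1,0,0,0,255]'
```

```text
clock: 15.4
position: [0.5101, 0.4046, 0.0154]
tool_rot: [180.0, 0.0, 165.5]
contact_force: [-1.9, -2.1, 5.1]
gripper_width: 0.0172
```

Contact (5 N). Open and rise.

```bash
python3 -m inch '[0,0,-0.5,0,0,0,220,0,0,-0.5,0,0,0,190,0,0,-0.5,0,0,0,150,0,0,-0.5,0,0,0,150,0,0,-0.5,0,0,0,150,0,0,-0.5,0,0,0,150]' 
python3 -m inch '[0,0,-15,0,0,0,150,0,0,-40,0,0,0,150,0,0,-80,0,0,0,150,0,0,-120,0,0,0,150,0,0,-150,0,0,0,150,100,0,-150,0,0,0,150,100,0,-150,0,0,0,150,100,0,-150,0,0,0,150]' 
python3 - <<'E'
from h import *
t=snapshot("top");s=snapshot("scene")
a=cv2.resize(t[170:290,180:340],(480,360),interpolation=cv2.INTER_CUBIC)
b=cv2.resize(s[180:270,170:250],(320,360),interpolation=cv2.INTER_CUBIC)
cv2.imwrite("pics/g7.png",np.hstack([a,b]))
E
```

```text
clock: 15.9
position: [0.5098, 0.4044, 0.0146]
tool_rot: [-180.0, -0.0, 165.5]
contact_force: [0.1, 0.4, -0.7]
gripper_width: 0.0359
clock: 16.57
position: [0.4099, 0.4309, 0.1661]
tool_rot: [179.9, -0.1, 165.6]
contact_force: [-0.0, -0.4, -0.2]
gripper_width: 0.0363
```

View pics/g7.png

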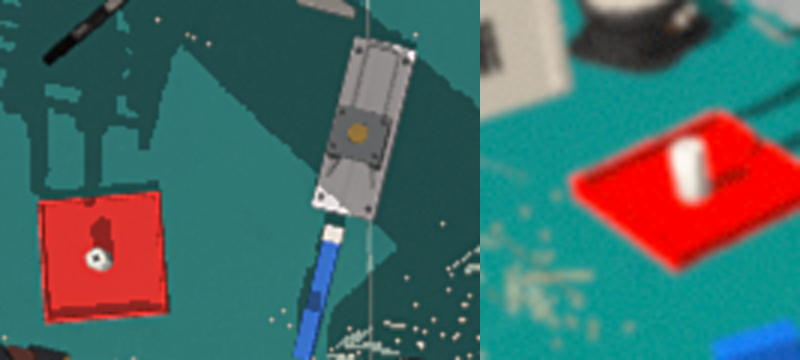

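```bash
python3 -c "
from plant import manip
print(manip.finish_job())"
```

```text
the job is handed in; nothing more can be done
None
```

The job is done and handed in at about 17 s of the 64 s allowed. No verdict is reported, so what follows rests on my own checks.

- **Knocking out:** I pushed the block's nose in at the flared entry. The push read about 7 N along the passage at one mid-push reading. The stand-off ended upright on the run-out, about 42 mm past the bridge's centre.
- **Block:** I drew it back and laid it flat on the bench just before the entry, about 10 mm short of the gauge's bed. The tool height at release matched the height at the grasp to 0.3 mm.
- **Stand-off:** I gripped it only on the run-out, lifted it out and lowered it into the tray. I let go after feeling about 5 N of contact with the floor.

**Last checks:** the final pictures show the stand-off upright near the tray's centre and the block flat on the bench. The gripper was open and clear, with about zero force. I steered clear of the bystanders but did not measure them again at the end.

**Disagreement:** the scene camera read 5 to 8 mm off sideways against the arm and the top camera, more than the stated 2 mm. I went by the top camera and used the scene view only for relative checks.

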